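# Slide the lamp-ring carrier under the hand press

### The arm

A 6-joint arm with a two-finger parallel gripper is mounted at the origin on the work surface. World frame = base frame: x ahead of the robot, y to its left, z up, the work surface at z = 0. Lengths are in m, angles in rad, forces in N, time in s.
With the tool pointing down it reaches from about 0.3 to 0.775 m from the base axis. Payload 14.6 kg.
Tool frame: the origin (TCP) lies on the centre line of the jaws, within the pads' length; the fingertips stand 19 mm ahead of it and the grasp point (between the pads) is the TCP; y points along the fingers, x is the direction in which the jaws open and shut, and the axes are right-handed (so a half turn about y gives the same grasp; the last joint's range is limited). The gripper opens to 94 mm and grips with 3 to 60 N. Pads are 16 mm wide; open, the fingers measure 119 mm over their backs; the gripper's body (75 mm by 177 mm) begins 78 mm behind the grasp point.
Start: joints at [-1.212, 0.3, 1.521, -0, 1.321, -0.067], TCP at [0.227, -0.501, 0.224] pointing down, gripper open.
Joint ranges: [-3.03, 3.03], [-0.79, 2.21], [0.23, 2.52], [-1.04, 4.18], [0, 3.07], [-2.55, 2.55]. Speed limits (rad/s): [2.22, 2.22, 2.57, 3.14, 3.14, 3.14].

### API

Orientations are given as [roll, pitch, yaw] about the fixed x, y, z axes, in that order (R = Rz(yaw) Ry(pitch) Rx(roll)).
In Python, from station import ctrl, optics gives the robot as it stands.
- The arm moves only by the tool jog_arm, never from a script. Its argument "targets" is a list of rows, each a list of 3 entries, a list of its own where there are three numbers: the finger opening in cm, from 0 to 9.4, then the shift along the tool's x, y, z in cm, then the turn about the tool's y in rad. A call has 1 to 10 rows; each row is the pose to reach, as a shift and turn from the pose commanded when the call began, along the tool's axes at that moment; what a row does not reach only later rows make up. A row lasts 1/10 s, in which the tool goes at most 50 mm and 8.59 degrees, less where a joint would pass 70% of its speed; a pose out of reach is approached as far as the arm can. A call with a gripper value outside its range is refused whole. The fingers move at their own pace and stop on an object; "grip_force" is the grip in N (left out, the last holds). Time passes only in rows, so rows that repeat a pose let the fingers close. It gives the time, the measured TCP pose, the force and the opening at its end, in the units of the state.
- ctrl.get_obs(): the state, without advancing time (a new reading comes with each control period).
- optics.camera(name): name is "scene" or "top"; returns a dict with "img" (400x640x3 uint8, red, green, blue), "range_z" (400x640 float32, m along the optical axis (not along the pixel's ray), 0 where there is no reading), "camera_matrix" (3x3 intrinsics, pixels), "k1" (the pictures are not rectified: a ray, as slopes to the right and down, at radius r is drawn at 1 + k1 r^2 times it, then the intrinsics apply), "world_to_cam" (4x4, takes a point from world to camera coordinates). Camera axes: x right, y up, looking along -z (the intrinsics and any distortion apply to the point x, -y, -z); pixel columns grow to the right and rows downward; lengths in m; the calibration is good to about 2 mm. A picture is of the moment at which its call begins.
- ctrl.hand_in(): hands the job in, once; it reports no verdict.
The state is a dict: "time_s": time; "qpos": joint angles; "joint_vel": joint speeds; "tau": joint torques, N m; "ee_pos": TCP position; "eef_rot": TCP orientation; "force": force on the tool from outside, world axes, zero at the start; "moment": the same for the moment, N m; "grip_width": finger opening in m.
Only numpy, scipy, OpenCV 4.12 (cv2) and the standard library are available. Lean on these libraries where they do the work, as an engineer would, in place of code of your own. Each camera call takes 0.05 s, during which the arm holds its last target. There are 200 camera calls.

### The job

Slide the carrier that holds the round brass lamp ring along the bench and in under the low platen of the hand press, until the ring is centred beneath the ram and the carrier lies flat and square with the press, then let go of it. Leave the other carrier, with the switch cover on it, and the loose glass lens where they are.

Things in the scene. Friction and masses are not known exactly. Their poses are not given: they have to be found in the camera images.
- press: Fixed iron hand press, 290 mm high; lever on its right, above 200 mm. Origin on the bench under the ram's axis; x is the way in, away from the robot. Legs at y -100 to -65 and 65 to 100 mm, x -25 to 25; feet 14 high out to y 145. Between them hangs the fixed steel platen: x -45 to 45, y -63 to 63, underside 36 mm above the bench. Passage open front and back: no stop, floor is the bench top (z 0).
- ring_carrier: Loose, about 0.6 kg, aluminium plate, x -155 to 50, y -45 to 45 mm, 10 thick, with a 70 mm round brass ring clipped on near its far end, top 26 mm. Origin: underside, below the ring's centre; x runs from handle to ring. Handle: upright tab at x -130, y 0, 40 long (x), 12 thick (y), 10 to 60 mm above the bench; grip it across y from above. It stays outside, in front of the press.
- cover_carrier: Bystander: the same plate and tab, same origin and axes, but with a rectangular black switch cover (62 x 72 mm, top 48 mm above the bench) in place of the ring, too tall for the press.
- lens: Bystander: loose red glass bullseye lens, a round dome 60 mm across and 23 mm high, flat side down; origin at the centre of its underside.

How it is judged:
At the end, for the whole second after the job is handed in: The ring carrier lies still and flat on the bench under the platen, the ring's centre within 18 mm of the ram's axis and the carrier within 10 degrees of square with the press, released (horizontal distance between ring_carrier and press below 0.018 m and angle between the x axis of ring_carrier and the x axis of press, either way round below 0.175 rad and angle between ring_carrier's own z axis and vertical below 0.05 rad and height (world z) of ring_carrier below 0.006 m and linear speed of ring_carrier below 0.01 m/s); the robot touches nothing.
It fails at once if the carrier with the switch cover is shifted by more than 20 mm (distance of cover_carrier from where it was at the start of the episode above 0.02 m).
It fails at once if the glass lens is shifted by more than 20 mm (distance of lens from where it was at the start of the episode above 0.02 m).
It also fails if it takes over 40 s, if anything falls off the work surface, if the arm or the gripper's body presses on something with over 40 N, if the wrist force passes 120 N, or if a joint passes its speed limit or range.

## Working session

There is one attempt and no reset: what is moved stays moved. The work goes in short steps, Python scripts to look and compute and a tool call to move; the robot and the scene stay as the last step left them, time stands still between calls to the robot, and variables do not carry over. Pictures are saved under pics/ and viewed, about 8 in all and at most 12, crops included, and the job is handed in when it is done.

Besides the shell and the picture viewer there is one more tool, called as name(argument=value, ...) on one line, values as JSON. jog_arm: Moves the arm, as the interface text tells. Its arguments: {"type":"object","properties":{"targets":{"type":"array","items":{"type":"array"}},"grip_force":{"type":"number"}},"required":["targets"]}

```bash
mkdir -p pics; cat > h.py <<'E'
import numpy as np, cv2
from station import ctrl, optics
def snap(n,f=None):
    c=optics.camera(n); np.savez('pics/%s.npz'%n,**c)
    if f: cv2.imwrite('pics/'+f,c['img'][:,:,::-1])
    return c
def ray(c,u,v):
    K=c['camera_matrix'];k=float(c['k1'])
    d=np.array([(u-K[0,2])/K[0,0],(v-K[1,2])/K[1,1]]);s=d.copy()
    for _ in range(20): s=d/(1+k*(s@s))
    T=c['world_to_cam'];R=T[:3,:3];o=-R.T@T[:3,3]
    return o,R.T@np.array([s[0],-s[1],-1])
def plane(c,u,v,z):
    o,d=ray(c,u,v);return o+d*(z-o[2])/d[2]
def cloud(c):
    K=c['camera_matrix'];k=float(c['k1']);h,w=c['range_z'].shape
    u,v=np.meshgrid(np.arange(w),np.arange(h))
    d=np.stack([(u-K[0,2])/K[0,0],(v-K[1,2])/K[1,1]],-1);s=d.copy()
    for _ in range(20): s=d/(1+k*(s**2).sum(-1,keepdims=True))
    z=c['range_z'];p=np.stack([s[...,0]*z,-s[...,1]*z,-z],-1)
    T=c['world_to_cam'];P=(p-T[:3,3])@T[:3,:3]; P[z==0]=np.nan
    return P
E
python3 - <<'E'
from h import *
o=ctrl.get_obs();print(o)
for n in('top','scene'):
    c=snap(n,n+'1.png');print(c['camera_matrix'],c['k1'],c['world_to_cam'])
E
```

```text
{'time_s': 0.0, 'qpos': array([-1.21160689e+00,  3.00461049e-01,  1.52158963e+00, -8.87154572e-06,
        1.32072022e+00, -6.65928342e-02]), 'joint_vel': array([-0.00023151, -0.00105468, -0.00024951, -0.0003434 , -0.00096571,
       -0.00124735]), 'tau': array([ 9.02456650e-04, -5.31800187e+01, -3.52731121e+01,  7.08153960e-02,
        2.45103403e-02, -1.09501605e-04]), 'ee_pos': array([ 0.22707925, -0.50065978,  0.22388822]), 'eef_rot': array([-1.57072650e+00,  1.17620567e-03, -1.14501182e+00]), 'force': array([ 0.3251918 , -0.82310384,  0.34890182]), 'moment': array([0.05548415, 0.00778394, 0.06350051]), 'grip_width': 0.09385098468495864}
[[380.69787434   0.         320.60722264]
 [  0.         380.69787434 196.55109305]
 [  0.           0.           1.        ]] -0.0813885436567027 [[-0.01843106 -0.99976831 -0.0111189   0.04550712]
 [ 0.99112614 -0.01973367  0.13145176 -0.60972631]
 [-0.13164072 -0.00859744  0.99126021 -0.87965486]
 [ 0.          0.          0.          1.        ]]
[[496.13371282   0.         324.70225606]
 [  0.         496.13371282 195.61339614]
 [  0.           0.           1.        ]] -0.0210308172418535 [[ 0.32564722  0.94547609  0.00537168 -0.23438047]
 [-0.65334024  0.2209138   0.72411575  0.36027712]
 [ 0.68344745 -0.23931581  0.68965754 -1.41201844]
 [ 0.          0.          0.          1.        ]]
```

View pics/top1.png

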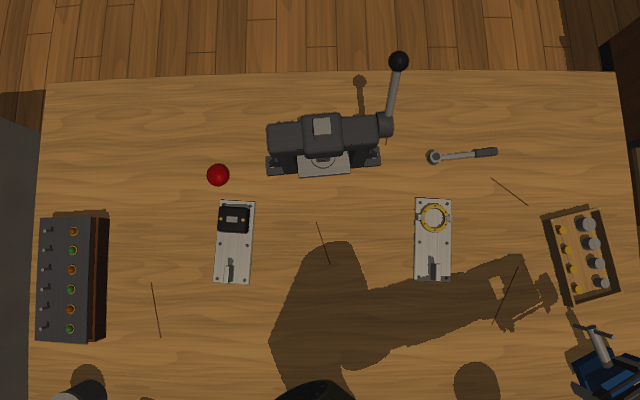

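View pics/scene1.png

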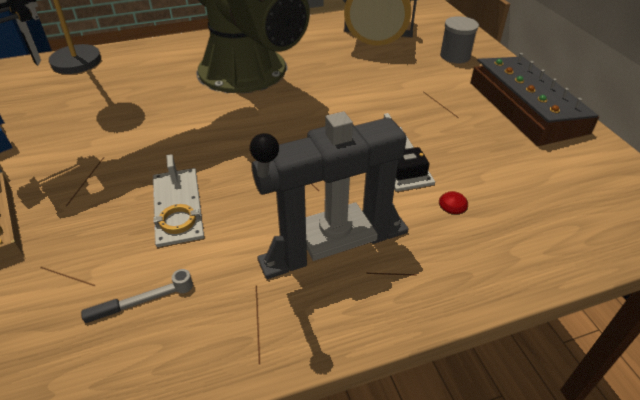

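The top view shows the ring carrier at right (ring at ~(433,218), tab at ~(433,268)). The cover carrier is at left (~(234,240)), the lens at (218,175), and the press at ~(323,150) with its platen front edge visible at (323,175). The scene view agrees. Next I measure.

```bash
cat > m.py <<'E'
from h import *
def load(n): return dict(np.load('pics/%s.npz'%n))
def carrier(c,box):
    u0,u1,v0,v1=box
    P=cloud(c);sub=P[v0:v1,u0:u1].reshape(-1,3);img=c['img'][v0:v1,u0:u1]
    hsv=cv2.cvtColor(img,cv2.COLOR_RGB2HSV)
    m=cv2.inRange(hsv,(18,130,120),(35,255,255))
    m=((m>0)&(P[v0:v1,u0:u1,2]>.014)).astype('uint8')
    pts=np.argwhere(m)[:,::-1]
    if len(pts)>20:
        w=np.array([plane(c,u+u0,v+v0,.024)[:2] for u,v in pts])
        print(' ring n',len(w),'circ',cv2.minEnclosingCircle(w.astype('f4')),'med',(w.max(0)+w.min(0))/2)
    s=sub[(sub[:,2]>.005)&(sub[:,2]<.1)]
    print(' plate rect',cv2.minAreaRect(s[:,:2].astype('f4')))
    t=s[s[:,2]>.052]; print(' tab n',len(t),t.mean(0),cv2.minAreaRect(t[:,:2].astype('f4')))
E
python3 - <<'E'
from m import *
t=load('top');s=load('scene')
print('top');carrier(t,(400,470,185,295))
print('scene');carrier(s,(140,215,145,255))
print('cover');carrier(t,(205,260,192,292))
for n,c in(('top',t),('scene',s)):
    P=cloud(c).reshape(-1,3);P=P[np.isfinite(P[:,0])]
    q=P[(P[:,0]>.55)&(P[:,0]<.95)&(abs(P[:,1])<.25)]
    for a,b in((.008,.02),(.03,.065),(.065,.1),(.21,.3)):
        r=q[(q[:,2]>a)&(q[:,2]<b)]
        print(n,a,len(r),np.median(r[:,2]),cv2.minAreaRect(r[:,:2].astype('f4')))
    print(np.histogram(q[:,2],np.arange(0.005,.31,.015)))
for uv in((297,178),(350,174)): print(plane(t,*uv,.05))
E
```

```text
top
 ring n 200 circ ((0.5548478364944458, -0.24480919539928436), 0.034161631017923355) med [ 0.555325 -0.244591]
 plate rect ((0.5029278993606567, -0.24884504079818726), (0.17620696127414703, 0.26992911100387573), 87.5697250366211)
 tab n 105 [ 0.4264232  -0.23437201  0.06043904] ((0.42673221230506897, -0.2350654900074005), (0.011732547543942928, 0.03938533738255501), 88.47380065917969)
scene
 ring n 282 circ ((0.5556564331054688, -0.24692954123020172), 0.0344761423766613) med [ 0.55569373 -0.24731009]
 plate rect ((0.45847535133361816, -0.24095772206783295), (0.0908764973282814, 0.2990301847457886), 86.89472961425781)
 tab n 95 [ 0.42978348 -0.23685321  0.05962423] ((0.4268774390220642, -0.23709319531917572), (0.012029341422021389, 0.04179384186863899), 85.62507629394531)
cover
 plate rect ((0.506473958492279, 0.257430762052536), (0.24318037927150726, 0.1378115564584732), 0.5958488583564758)
 tab n 146 [0.46901914 0.25323983 0.05840186] ((0.4992600679397583, 0.2453833371400833), (0.17437537014484406, 0.05565113201737404), 1.5157411098480225)
top 0.008 935 0.013055663688168602 ((0.7
[... 1093 characters left out ...]
70150757), 16.965282440185547)
scene 0.065 1433 0.07713828899316413 ((0.707859218120575, 0.023633919656276703), (0.05725577846169472, 0.23460163176059723), 1.4151586294174194)
scene 0.21 6915 0.24943519999357222 ((0.7133792042732239, 0.0037134140729904175), (0.08893032371997833, 0.25861936807632446), 13.57142162322998)
(array([1565,  699,  937, 2138,  809,  469,  480,  495,  515,  540,  520,
        454,  295,  595, 1072, 1279, 3425,  256,  333,  237]), array([0.005, 0.02 , 0.035, 0.05 , 0.065, 0.08 , 0.095, 0.11 , 0.125,
       0.14 , 0.155, 0.17 , 0.185, 0.2  , 0.215, 0.23 , 0.245, 0.26 ,
       0.275, 0.29 , 0.305]))
[0.65545665 0.08979279 0.05      ]
[ 0.66264283 -0.03812455  0.05      ]
```

```bash
python3 - <<'E'
from m import *
A=[];
for n in('top','scene'):
    c=load(n);P=cloud(c).reshape(-1,3);P=P[np.isfinite(P[:,0])]
    P=P[(P[:,0]>.6)&(P[:,0]<.85)&(P[:,1]>-.16)&(P[:,1]<.2)];A.append(P)
    h=P[(P[:,2]>.046)&(P[:,2]<.06)]
    print(n,'platen',len(h),cv2.minAreaRect(h[:,:2].astype('f4')), h[:,:2].min(0),h[:,:2].max(0))
    h=P[(P[:,2]>.28)&(P[:,2]<.3)&(P[:,1]>-.06)]; print(' cap',h.mean(0),cv2.minAreaRect(h[:,:2].astype('f4')))
    h=P[(P[:,2]>.24)&(P[:,2]<.256)&(P[:,1]>-.095)]; print(' head',cv2.minAreaRect(h[:,:2].astype('f4')))
    h=P[(P[:,2]>.009)&(P[:,2]<.018)]; print(' feet',cv2.minAreaRect(h[:,:2].astype('f4')))
P=np.vstack(A)
for nm,a,b in(('platen',.045,.06),('feet',.009,.018),('legs',.1,.19)):
    h=P[(P[:,2]>a)&(P[:,2]<b)]; 
    im=np.zeros((250,360),'uint8'); im[((h[:,0]-.6)*1000).astype(int),((h[:,1]+.16)*1000).astype(int)]=255
    cv2.imwrite('pics/%s.png'%nm,im)
a=[cv2.imread('pics/%s.png'%n,0) for n in('platen','feet','legs')]
cv2.imwrite('pics/pf.png',cv2.resize(np.flip(cv2.merge(a),(0,1)),None,fx=2,fy=2))
E
```

```text
top platen 891 ((0.6876819133758545, 0.026210390031337738), (0.05463000014424324, 0.2527415156364441), 4.115460395812988) [ 0.65688228 -0.0984177 ] [0.71991977 0.15323372]
 cap [0.70448182 0.0272634  0.29105376] ((0.7058890461921692, 0.027343105524778366), (0.03263099864125252, 0.03184032067656517), 3.6562118530273438)
 head ((0.706261932849884, 0.019233591854572296), (0.07986677438020706, 0.23281265795230865), 3.951615571975708)
 feet ((0.705502986907959, 0.027160055935382843), (0.04953431338071823, 0.2906588613986969), 4.119324207305908)
scene platen 2132 ((0.7071937322616577, 0.023326456546783447), (0.09209264814853668, 0.24985109269618988), 5.094755172729492) [ 0.65583631 -0.10145922] [0.75672826 0.14819802]
 cap [0.71049778 0.02287017 0.28841216] ((0.706906259059906, 0.02420327253639698), (0.03422263264656067, 0.0326094850897789), 4.647489070892334)
 head ((0.7088230848312378, 0.0179760679602623), (0.07966639846563339, 0.2286335825920105), 2.4667375087738037)
 feet ((0.6984968185424805, 0.04901285469532013), (0.10661730170249939, 0.3434138894081116), 15.895356178283691)
```

View pics/pf.png

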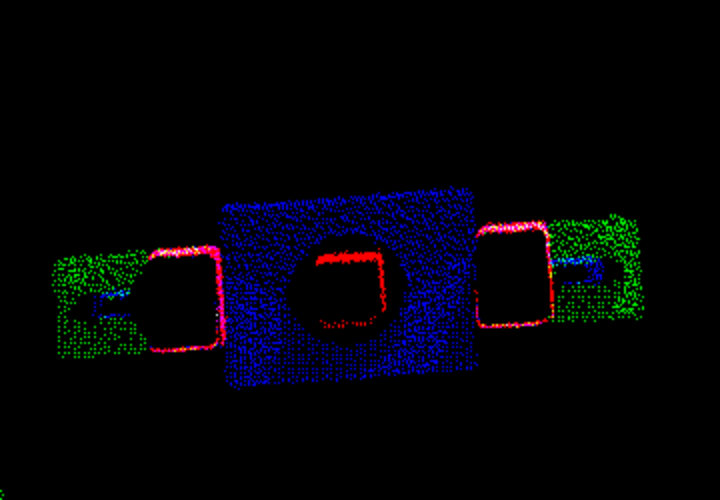

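The platen, feet and legs map cleanly: press at about (0.706, 0.0265), yaw +0.072. The ring is at (0.555, -0.246), the tab at (0.427, -0.236), so the carrier's yaw is about -0.07. I'll go above the tab.

jog_arm(targets=[[9.4,[-4,1,7.3],0.12],[9.4,[-8,2.5,14.5],0.25],[9.4,[-12,4,22],0.37],[9.4,[-15.9,6,29.1],0.49],[9.4,[-15.9,9.4,29.1],0.49],[9.4,[-15.9,9.4,29.1],0.49],[9.4,[-15.9,9.4,29.1],0.49],[9.4,[-15.9,9.4,29.1],0.49],[9.4,[-15.9,9.4,29.1],0.49],[9.4,[-15.9,9.4,29.1],0.49]])

```text
time_s: 1.1
ee_pos: [0.4262, -0.2367, 0.1309]
eef_rot: [-1.57, -0.0, -1.636]
force: [0.6, 0.4, 0.8]
grip_width: 0.094
```

jog_arm(targets=[[9.4,[0,3,0],0],[9.4,[0,6,0],0],[9.4,[0,8,0],0],[9.4,[0,9.2,0],0],[9.4,[0,9.2,0],0],[9.4,[0,9.2,0],0]])

```text
time_s: 1.7
ee_pos: [0.4267, -0.2366, 0.0394]
eef_rot: [-1.57, -0.001, -1.636]
force: [-0.2, -0.3, 0.6]
grip_width: 0.094
```

jog_arm(targets=[[5,[0,0,0],0],[3,[0,0,0],0],[2,[0,0,0],0],[1.5,[0,0,0],0],[0.5,[0,0,0],0],[0.5,[0,0,0],0],[0.5,[0,0,0],0],[0.5,[0,0,0],0]], grip_force=40)

```text
time_s: 2.5
ee_pos: [0.4265, -0.2359, 0.0384]
eef_rot: [-1.571, 0.0, -1.635]
force: [0.3, -0.2, -0.2]
grip_width: 0.0336
```

```bash
python3 - <<'E'
from m import *
t=snap('top','top2.png');s=snap('scene','scene2.png')
carrier(s,(140,215,145,255));carrier(t,(400,470,185,295));print(ctrl.get_obs()['ee_pos'],ctrl.get_obs()['eef_rot'],ctrl.get_obs()['grip_width'])
cv2.imwrite('pics/b2.png',cv2.resize(np.hstack([t['img'][150:320,350:500],s['img'][100:270,110:260]])[:,:,::-1],None,fx=2.5,fy=2.5))
E
```

```text
ring n 204 circ ((0.5561984181404114, -0.24695917963981628), 0.034647293388843536) med [ 0.56009274 -0.24731009]
 plate rect ((0.461444616317749, -0.22340744733810425), (0.12647096812725067, 0.2950202226638794), 86.87953186035156)
 tab n 347 [ 0.4324619  -0.23845236  0.07176871] ((0.42833712697029114, -0.23519425094127655), (0.05036468058824539, 0.04176642373204231), 65.38880920410156)
 ring n 132 circ ((0.5552003979682922, -0.2440025508403778), 0.03394891321659088) med [ 0.56008679 -0.24385506]
 plate rect ((0.5038381218910217, -0.24782124161720276), (0.17414337396621704, 0.2666384279727936), 87.49906158447266)
 tab n 0 [nan nan nan] ((0.0, 0.0), (0.0, 0.0), 0.0)
[ 0.42650059 -0.23586781  0.03842963] [-1.57083930e+00  2.61344160e-05 -1.63497158e+00] 0.025733974168625523m.py:15: RuntimeWarning: Mean of empty slice.
  t=s[s[:,2]>.052]; print(' tab n',len(t),t.mean(0),cv2.minAreaRect(t[:,:2].astype('f4')))
  ret = um.true_divide(
```

View pics/b2.png

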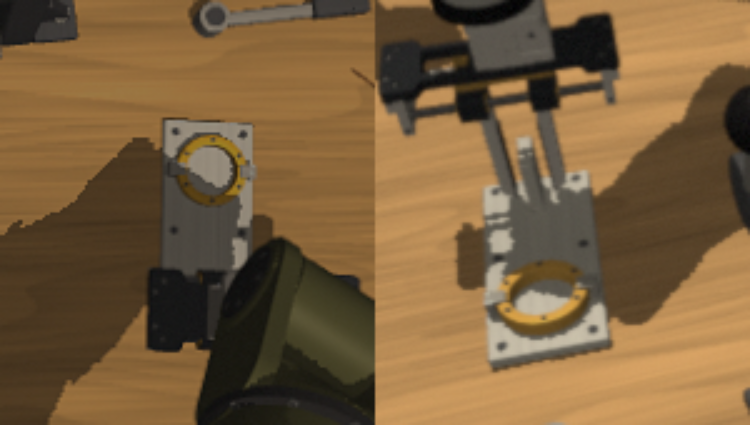

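The picture shows the open fingers straddling the tab, still closing (width 26 mm and falling). I'll let them finish.

jog_arm(targets=[[0.5,[0,0,0],0],[0.5,[0,0,0],0],[0.5,[0,0,0],0],[0.5,[0,0,0],0],[0.5,[0,0,0],0]])

```text
time_s: 3.1
ee_pos: [0.4265, -0.236, 0.0385]
eef_rot: [-1.571, -0.0, -1.635]
force: [0.1, -0.6, -0.3]
grip_width: 0.0118
```

jog_arm(targets=[[0.5,[-1.5,0,0],0],[0.5,[-4,0,0.2],-0.02],[0.5,[-7,0,0.3],-0.04],[0.5,[-10,0,0.4],-0.06],[0.5,[-13,0,0.5],-0.08],[0.5,[-16,0,0.7],-0.1],[0.5,[-19,0,0.8],-0.12],[0.5,[-22,0,0.9],-0.136],[0.5,[-24.5,0,0.95],-0.136],[0.5,[-24.5,0,0.95],-0.136]])

```text
time_s: 4.1
ee_pos: [0.4515, 0.0107, 0.0384]
eef_rot: [-1.571, 0.001, -1.496]
force: [-0.2, 3.5, 0.0]
grip_width: 0.0115
```

```bash
python3 - <<'E'
from m import *
t=snap('top','top3.png');s=snap('scene','scene3.png');o=ctrl.get_obs()
p,y=np.array(o['ee_pos']),o['eef_rot'][2];a=y+np.pi/2
print(p,y,'predicted ring',p[:2]+.13*np.array([np.cos(a),np.sin(a)]))
for c in(t,s):
    P=cloud(c);m=cv2.inRange(cv2.cvtColor(c['img'],cv2.COLOR_RGB2HSV),(18,120,90),(35,255,255))>0
    m&=(abs(P[...,0]-.58)<.06)&(abs(P[...,1]-.02)<.06)&(P[...,2]>.014)&(P[...,2]<.035)
    w=np.array([plane(c,u,v,.024)[:2] for v,u in np.argwhere(m)],'f4');print(len(w),cv2.minEnclosingCircle(w) if len(w) else '')
cv2.imwrite('pics/b3.png',cv2.resize(np.hstack([t['img'][50:320,200:450],s['img'][80:350,200:450]])[:,:,::-1],None,fx=1.6,fy=1.6))
E
```

```text
[0.45150629 0.00902382 0.03845961] -1.4968759384469625 predicted ring [0.58115128 0.01862473]
132 ((0.5813119411468506, 0.022430362179875374), 0.03422313556075096)
212 ((0.5875009298324585, 0.01860710419714451), 0.03866973891854286)
```

View pics/b3.png

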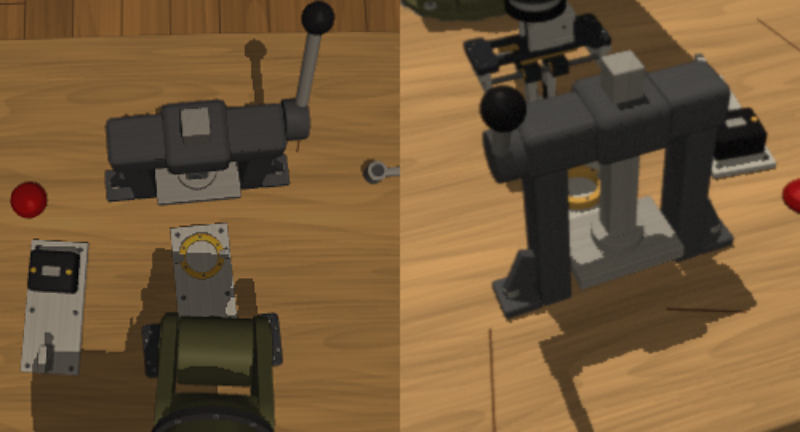

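The carrier is now in front of the press, square with it and lined up: ring at (202,255) in the crop, platen front at (200,200). The measured ring agrees with the pose from the gripper to about 4 mm. I'll push in slowly.

jog_arm(targets=[[0.5,[0.05,0,1],0],[0.5,[0.1,0,2.2],0],[0.5,[0.1,0,3.4],0],[0.5,[0.1,0,4.6],0],[0.5,[0.15,0,5.8],0],[0.5,[0.15,0,7],0],[0.5,[0.15,0,7],0]])

```text
time_s: 4.9
ee_pos: [0.5224, 0.0109, 0.0383]
eef_rot: [-1.57, -0.0, -1.5]
force: [6.6, -0.5, 2.5]
grip_width: 0.0115
```

jog_arm(targets=[[0.5,[0.05,0,1],0],[0.5,[0.05,0,2],0],[0.5,[0.1,0,3],0],[0.5,[0.1,0,4],0],[0.5,[0.1,0,5],0],[0.5,[0.1,0,5.5],0],[0.5,[0.1,0,5.5],0],[0.5,[0.1,0,5.5],0]])

```text
time_s: 5.7
ee_pos: [0.5765, 0.0141, 0.0384]
eef_rot: [-1.57, -0.0, -1.499]
force: [2.2, -0.1, -2.5]
grip_width: 0.0117
```

```bash
python3 - <<'E'
from m import *
t=snap('top','top4.png');s=snap('scene','scene4.png');o=ctrl.get_obs()
p,y=np.array(o['ee_pos']),o['eef_rot'][2];a=y+np.pi/2
print(p,y,o['force'],o['grip_width'],'predicted ring',p[:2]+.13*np.array([np.cos(a),np.sin(a)]))
cv2.imwrite('pics/b4.png',cv2.resize(np.hstack([t['img'][50:320,200:450],s['img'][80:350,200:450]])[:,:,::-1],None,fx=1.6,fy=1.6))
E
```

```text
[0.57638148 0.01421892 0.03832607] -1.4993343566692894 [ 1.57337444 -1.62851259 -1.89882503] 0.01145177354202687 predicted ring [0.70604968 0.02350107]
```

View pics/b4.png

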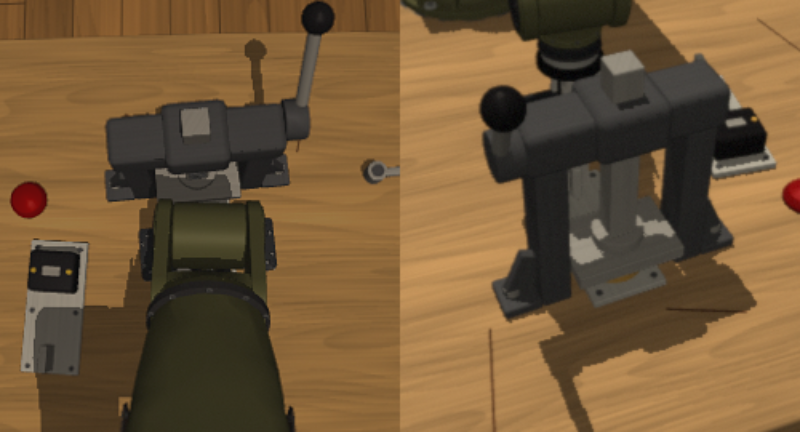

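The scene view shows the plate's far edge just beyond the platen at (625,290), centred between the legs. From the gripper pose the ring is within 3 mm of the axis. I'll release, rise and back off.

jog_arm(targets=[[1.6,[0,0,0],0],[2.5,[0,0,0],0],[3.5,[0,0,0],0],[4.5,[0,0,0],0],[4.5,[0,0,0],0],[4.5,[0,0,0],0],[4.5,[0,0,0],0]])

```text
time_s: 6.5
ee_pos: [0.5766, 0.0145, 0.0384]
eef_rot: [-1.571, 0.0, -1.499]
force: [-0.3, -0.3, -0.7]
grip_width: 0.0451
```

jog_arm(targets=[[4.5,[0,-1,0],0],[4.5,[0,-3,0],0],[4.5,[0,-6,0],0],[4.5,[0,-9,0],0],[4.5,[0,-10,-4],0],[4.5,[0,-11,-8],0],[4.5,[0,-12,-12],0],[4.5,[0,-13,-16],0],[4.5,[0,-13,-20],0],[4.5,[0,-13,-20],0]])

```text
time_s: 7.5
ee_pos: [0.3741, 0.0001, 0.1692]
eef_rot: [-1.57, -0.0, -1.499]
force: [0.9, -0.1, 0.3]
grip_width: 0.0449
```

```bash
python3 - <<'E'
from m import *
t=snap('top','top5.png');s=snap('scene','scene5.png');print(ctrl.get_obs()['ee_pos'],ctrl.get_obs()['force'])
A=[]
for n,c in(('top',t),('scene',s)):
    P=cloud(c).reshape(-1,3)
    tab=P[(abs(P[:,0]-.576)<.04)&(abs(P[:,1]-.016)<.03)&(P[:,2]>.045)&(P[:,2]<.066)]
    if len(tab): print(n,'tab',len(tab),cv2.minAreaRect(tab[:,:2].astype('f4')))
    A.append(P[(P[:,0]>.5)&(P[:,0]<.8)&(abs(P[:,1]-.02)<.06)&(P[:,2]>.006)&(P[:,2]<.016)])
h=np.vstack(A);print('plate',cv2.minAreaRect(h[:,:2].astype('f4')),'z near/far',[np.median(h[k,2]) for k in (h[:,0]<.62,h[:,0]>.74)])
cv2.imwrite('pics/b5.png',cv2.resize(np.hstack([t['img'][50:320,200:450],s['img'][80:350,200:450]])[:,:,::-1],None,fx=1.6,fy=1.6))
E
```

```text
[3.77414501e-01 3.86074191e-05 1.69529239e-01] [ 0.02853649 -0.19137923  0.72328561]
top tab 90 ((0.5747963786125183, 0.01564216986298561), (0.011793344281613827, 0.03957138955593109), 89.32255554199219)
scene tab 62 ((0.5871478915214539, 0.012885166332125664), (0.017975011840462685, 0.01259129773825407), 2.5813703536987305)
plate ((0.6403589248657227, 0.0187758170068264), (0.11218977719545364, 0.23854848742485046), 86.97674560546875) z near/far [np.float64(0.011271621699472585), np.float64(0.010125416091901363)]
```

View pics/b5.png

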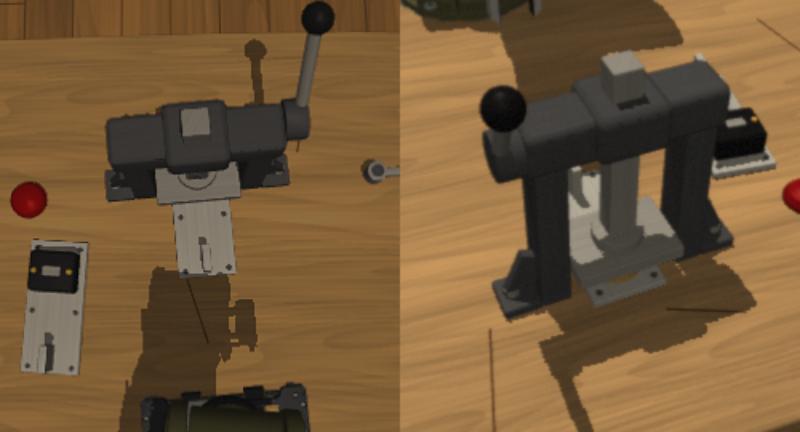

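The carrier lies flat under the platen, with its tab at (205,255) in the top view. Its near part is free of the gripper, and the cover carrier and lens haven't moved. Handing in.

```bash
python3 -c "
from station import ctrl
print(ctrl.hand_in())"
```

```text
the job is handed in; nothing more can be done
None
```

I gripped the ring carrier's tab, slid it sideways to line up with the press, pushed it in under the platen, released it and backed away. I handed the job in at about 7.6 s of the 40 s allowed, and no verdict was reported.

- **Position:** the ring itself is hidden by the press. From the tab's position after release it works out at about (0.705, 0.025), against a ram axis measured at (0.706, 0.0265). That is about 2–3 mm off, with an 18 mm limit.
- **Squareness:** at release the gripper was square with the press to within about 0.001 rad.
- **Flatness:** the plate's top read 11 mm at the near end and 10 mm at the far end, so it lies flat on the bench.
- **Robot clear:** the gripper was open and about 0.2 m away, with the force reading near zero.
- **Bystanders:** the cover carrier and the lens look unmoved in the before and after pictures; I did not measure them.

Two last checks were poor. The rectangle fitted to the plate was not a usable angle check: it came out 24 mm too long and 22 mm too wide. The top-view tab rectangle gave an angle about 5 degrees from the gripper's, which I put down to coarse depth on a 12 mm wide tab. Even if that 5 degrees were real, it is inside the 10 degree limit. It would put the ring up to about 12 mm off the axis, still inside 18 mm.

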